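# Slide a full vial rack round the glassware into the sampler bay and clamp it

## Robot

A 6-joint arm with a two-finger parallel gripper is mounted at the origin on a cart in front of the work surface, level with it; the furniture and walls round the work are solid. World frame = base frame: x ahead of the robot, y to its left, z up, the work surface at z = 0. Lengths are in m, angles in rad, forces in N, time in s.
With the tool pointing down it reaches from about 0.325 to 0.9 m from the base axis. Payload 3.5 kg.
Tool frame: the origin (TCP) lies midway between the tips of the shut fingers; the grasp point (between the pads) lies behind it (hold_point_z is the z of the grasp point in the tool frame, in m); z points along the fingers, y is the line along which they close (so a half turn about z gives the same grasp; the last joint's range is limited). The gripper opens to 85 mm and grips with 20 to 120 N. Pads are 22 mm wide; open, the fingers measure 114 mm over their backs; the gripper's body (76 mm by 85 mm) begins 54 mm behind the grasp point. The pads swing forward as they close: fully open they stand 13 mm farther back than shut.
Start: joints at [-1.266, 0.276, -0.026, 1.268, 0, 1.467], TCP at [0.248, -0.574, 0.231] pointing down, gripper open.
Joint ranges: [-3.12, 3.12], [-0.85, 1.88], [-1.08, 1.24], [-1.95, 2.15], [-1.57, 1.53], [-3.14, 3.14]. Speed limits (rad/s): [2.57, 2.57, 3.14, 3.14, 3.14, 3.14].

## Interface

Orientations are given as a rotation vector (axis times angle).
In Python, from rig import * gives the robot as it stands.
- The arm moves only by the shell command python3 -m handwheel 'ROWS' [FORCE]. ROWS is JSON, a list of rows, each an object of numbers: "tx", "ty", "tz": the shift along the tool's x, y, z in m; "turn": the turn about the tool's z in degrees; "hand": the finger opening in m, from 0 to 0.0854. In form: [{"tx": .., "ty": .., "tz": .., "turn": .., "hand": ..}, ...]. A call has 1 to 10 rows; each row is the pose to reach, as a shift and turn from the pose commanded when the call began, along the tool's axes at that moment; what a row does not reach only later rows make up. A row lasts 1/12 s, in which the tool goes at most 41.7 mm and 7.16 degrees, less where a joint would pass 70% of its speed; a pose out of reach is approached as far as the arm can. A call with a gripper value outside its range is refused whole. The fingers move at their own pace and stop on an object; FORCE is the grip in N (left out, the last holds). Time passes only in rows, so rows that repeat a pose let the fingers close. It gives the time, the measured TCP pose, the force, the opening and the grip force at its end, in the units of the state.
- read_state(): the state, without advancing time (a new reading comes with each control period).
- snapshot(name): name is "scene" or "top" or "wrist"; returns a dict with "img" (400x640x3 uint8, red, green, blue), "range_z" (400x640 float32, m along the optical axis (not along the pixel's ray), 0 where there is no reading), "intrinsics" (3x3 intrinsics, pixels), "k1" (the pictures are not rectified: a ray, as slopes to the right and down, at radius r is drawn at 1 + k1 r^2 times it, then the intrinsics apply), "world_from_camera" (4x4, takes a point from camera to world coordinates). Camera axes: x right, y up, looking along -z (the intrinsics and any distortion apply to the point x, -y, -z); pixel columns grow to the right and rows downward; lengths in m; the calibration is good to about 2 mm. A picture is of the moment at which its call begins.
- job_done(): hands the job in; it is judged then, once.
The state is a dict: "t": time; "q": joint angles; "qvel": joint speeds; "joint_torque": joint torques, N m; "position": TCP position; "eef_rot": TCP orientation; "contact_force": force on the tool from outside, world axes, zero at the start; "torque": the same for the moment, N m; "finger_gap": finger opening in m; "grip_force": force on a finger pad.
Only numpy, scipy, OpenCV 4.12 (cv2) and the standard library are available. Lean on these libraries where they do the work, as an engineer would, in place of code of your own. Each camera call takes 0.05 s, during which the arm holds its last target. There are 200 camera calls.

## Task

Slide the blue rack of filled vials along the bench, past the glassware, into the bay of the vial sampler and press it gently home until it sits firmly against the end stop. Then swing the red-knobbed clamp lever all the way round, until it grips the rack, and let go. The vials are full: never lift or tip the rack, never touch the vials, never shove the rack with more than about 20 N, and do not touch the flask or the two small bottles that stand round the way.

Things in the scene. Friction and masses are not known exactly. Their poses are not given: they have to be found in the camera images.
- rack: Blue plastic vial rack, 112 mm (own x) by 96 mm (own y), 34 mm high, corners rounded 8 mm, loose, 0.5 to 0.8 kg, on four 6 mm feet; ten white-capped amber vials stand out of it to 58 mm above the bench. Origin: centre of the underside. Its own +x end faces the far side and leads into the bay. Too wide to grip; sliding it takes about 2 to 6 N.
- vials: The ten vials in the rack, one piece with it (caps to 58 mm above the bench); origin as the rack's. Not to be touched.
- bay: Bay of the vial sampler, fixed. Origin: bench level, middle of the mouth; +x into the bay, z up. Two guide rails, 28 mm high, 10 mm thick, along own x from 0 to 104 mm, inner faces at own y = +50 and -50 mm (2 mm play a side for the rack). Flared lead-ins widen the mouth to about 128 mm from own x = -15 mm to 0. The white housing behind is 67 mm high, from own x = 102 mm, 176 mm wide.
- stop_nearest (a point): Point on the bay's middle line, own x = 74 mm. A rubber-faced end stop bar, 24 mm high, is clamped across the bay; its face stands from 0 to 14 mm beyond this point. The setting differs each time and is not reported: feel for it. It is firm, the push force rises steeply once the rack meets it. So the home rack's centre is 18 to 32 mm inside the mouth, its back 24 to 38 mm outside.
- clamp (a joint): Clamp lever at the bay's right rail; vertical hinge at own (45, -78) mm of the bay. 0: handle square out (bay's -y); grows clockwise from above; at 1.57, its end, the handle points out of the bay (-x) along the rail. Starts at 0 to 0.3; stays where left (0.06 N m friction). Its sprung eccentric meets the rack's side at about 1.2, shifts it to the left rail and grips harder towards 1.57.
- clamp_grip (a point): Middle of the part to grasp of the upright red knob pin at the end of the clamp lever, 55 mm from the lever's hinge axis, 56 mm above the bench. The pin is a round post, 14 mm in diameter, free from 39 to 71 mm above the bench; it turns with the lever.
- flask: Glass conical flask, 83 mm in diameter at the foot, 130 mm high, standing left of the bay; origin: centre of its foot. Not to be touched.
- blue_cap_bottle: White reagent bottle with a blue cap, 46 mm in diameter, 92 mm high, standing to the right in front of the bay; origin: centre of its foot. Not to be touched.
- weighing_bottle: Small glass weighing bottle with a knobbed lid, 35 mm in diameter, 65 mm high, standing to the left, beyond the rack; origin: centre of its foot. Not to be touched.
Things that resemble listed ones, but are neither listed nor needed, are in the scene too. There is more than one size of the rack; the job needs the larger.

How it is judged:
By the outcome, as a careful person would: the job done as asked, in the order asked, and still so for the second after the job is handed in, with the robot touching nothing.
It also fails if it takes over 72 s, if anything falls off the work surface, if the arm or the gripper's body presses on something with over 40 N, if the wrist force passes 120 N, or if a joint passes its speed limit or range.

## Working session

There is one attempt and no reset: what is moved stays moved. The work goes in short steps, Python scripts to look and compute and a shell command to move; the robot and the scene stay as the last step left them, time stands still between calls to the robot, and variables do not carry over. Pictures are saved under pics/ and viewed, at most 10 in all, crops included, and the job is handed in when it is done.

```bash
mkdir -p pics; ls
python3 - <<'E'
from rig import *
import cv2,numpy as np,pickle
s=read_state();print(s)
d={n:snapshot(n) for n in("scene","top")}
pickle.dump(d,open('s0.pkl','wb'))
for n in d:
    cv2.imwrite(f'pics/{n}0.png',d[n]['img'][...,::-1]); print(d[n]['intrinsics'],d[n]['k1'],d[n]['world_from_camera'])
E
```

```text
pics
{'t': 0.0, 'q': array([-1.26638039e+00,  2.77155736e-01, -2.79389141e-02,  1.26799043e+00,
        2.04320706e-05,  1.46741003e+00]), 'qvel': array([-9.55401051e-04, -4.59003233e-05, -2.67344941e-04,  3.16303505e-04,
       -1.85847930e-04,  9.46460957e-04]), 'joint_torque': array([-2.00870410e-03, -4.45511413e+01,  2.95202529e+01,  1.64506357e-02,
       -1.37710945e-04,  1.48087605e-05]), 'position': array([ 0.24763281, -0.572975  ,  0.23011825]), 'eef_rot': array([-3.07427966e+00, -6.35683186e-01,  3.28588591e-04]), 'contact_force': array([-0.4789952 ,  0.04566639, -0.82252928]), 'torque': array([ 0.02804723,  0.0485371 , -0.00291586]), 'grip_force': 0.0, 'finger_gap': 0.08569716736919095}
[[400.04685813   0.         320.63448343]
 [  0.         400.04685813 202.6483908 ]
 [  0.           0.           1.        ]] 0.01099761878412761 [[-0.71915413  0.26432352 -0.64261218 -0.1169245 ]
 [-0.69484199 -0.27816439  0.66318865  0.66243863]
 [-0.00345546  0.92344878  0.38370615  0.44356634]
 [ 0.          0.          0.          1.        ]]
[[475.87250665   0.         319.43206315]
 [  0.         475.87250665 194.44794693]
 [  0.           0.           1.        ]] 0.04558865420082255 [[ 0.02838099  0.98172599 -0.18817173  0.30479267]
 [-0.99959525  0.02824298 -0.00341514 -0.01850516]
 [ 0.0019618   0.18819249  0.9821302   1.23807349]
 [ 0.          0.          0.          1.        ]]
```

View pics/top0.png

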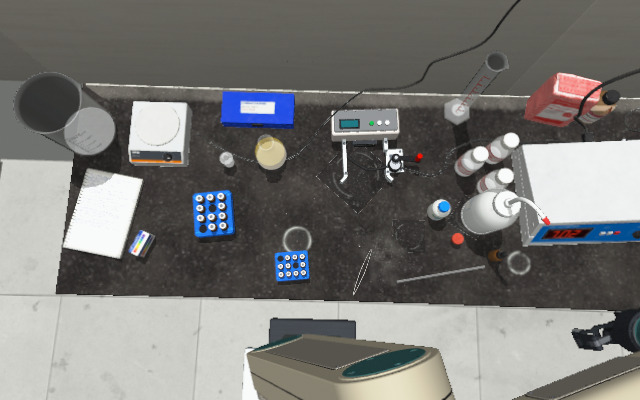

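View pics/scene0.png

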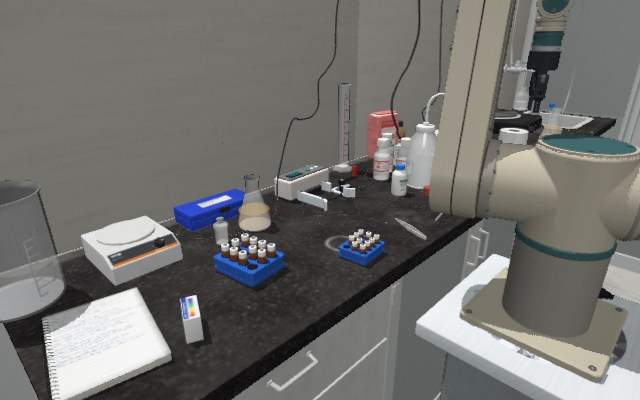

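Top view: the larger blue rack is at (213,215) and the smaller one at (292,265). The larger one fits the 112x96 description. The bay is at (365,150), with the red knob at (419,156). The flask is at (270,153), the weighing bottle at (226,158) and the blue-cap bottle at (439,209). The blue box at (258,108) and the red cap at (457,239) aren't needed. I'll measure next and confirm in an enlarged crop.

```bash
cat > h.py <<'E'
import numpy as np,cv2
def ray(c,px):
    K=c['intrinsics'];px=np.atleast_2d(np.float64(px))
    D=np.array([c['k1'],0,0,0,0])
    p=cv2.undistortPoints(px[:,None],K,D)[:,0]
    M=c['world_from_camera']
    d=np.c_[p[:,0],-p[:,1],-np.ones(len(p))]@M[:3,:3].T
    return M[:3,3],d
def onz(c,px,z):
    o,d=ray(c,px);return o+d*((z-o[2])/d[:,2])[:,None]
def cloud(c):
    v,u=np.mgrid[:400,:640];o,d=ray(c,np.c_[u.ravel(),v.ravel()])
    return (o+d*c['range_z'].reshape(-1,1)).reshape(400,640,3)
def pix(c,P):
    M=c['world_from_camera'];q=(np.atleast_2d(P)-M[:3,3])@M[:3,:3];x,y=q[:,0]/-q[:,2],-q[:,1]/-q[:,2]
    f=1+c['k1']*(x*x+y*y);K=c['intrinsics'];return np.c_[K[0,0]*x*f+K[0,2],K[1,1]*y*f+K[1,2]]
E
python3 - <<'E'
import pickle;from h import *
d=pickle.load(open('s0.pkl','rb'));c=d['top'];im=c['img'];P=cloud(c)
hsv=cv2.cvtColor(im,cv2.COLOR_RGB2HSV)
m=cv2.inRange(hsv,(105,140,60),(125,255,255))
n,l,s,ce=cv2.connectedComponentsWithStats(m)
for i in range(1,n):
    if s[i,4]>100:
        q=P[l==i];print(i,s[i],'z',np.percentile(q[:,2],[10,50,90]).round(3))
        v,u=np.where(l==i);w=onz(c,np.c_[u,v],.034)[:,:2]
        (cx,cy),wh,a=cv2.minAreaRect((w*1000).astype(np.float32));print('rect mm',cx,cy,wh,a, cv2.boxPoints(((cx,cy),wh,a)).round(0).tolist())
a=cv2.resize(im[90:290,180:480],None,fx=2.6,fy=2.6,interpolation=cv2.INTER_CUBIC)
cv2.imwrite('pics/crop.png',a[...,::-1])
for nm,p in dict(flask=(270,153),weigh=(226,159),bluecap=(443,205),knob=(419,156)).items():
    u,v=p;print(nm,P[v-1:v+2,u-1:u+2].reshape(-1,3).mean(0).round(3))
    r=P[v-25:v+25,u-25:u+25].reshape(-1,3)
np.set_printoptions(suppress=True)
# height map of bay & objects: list of clusters above .015 in bench
H=(P[...,2]>.012)&(P[...,2]<.2)&(P[...,0]>.3)&(P[...,0]<.8)
n,l,s,ce=cv2.connectedComponentsWithStats(H.astype(np.uint8))
for i in range(1,n):
    if s[i,4]>60: q=P[l==i];print(s[i],q.min(0).round(3),q.max(0).round(3))
E
```

```text
1 [ 220   92   75   37 2079] z [0.027 0.042 0.045]
rect mm 759.9030151367188 157.14161682128906 (98.2513656616211, 194.97146606445312) 0.1008577048778534 [[711.0, 255.0], [711.0, 60.0], [809.0, 60.0], [809.0, 255.0]]
2 [ 192  190   43   48 1093] z [0.015 0.034 0.038]
rect mm 478.7475891113281 255.12550354003906 (116.28990173339844, 101.98088836669922) 7.763087749481201 [[414.0, 298.0], [428.0, 197.0], [543.0, 212.0], [529.0, 314.0]]
9 [531 225  64  17 251] z [0.033 0.088 0.102]
rect mm 454.0457458496094 -626.55224609375 (39.39606857299805, 159.3992919921875) 3.758527994155884 [[429.0, -548.0], [440.0, -707.0], [479.0, -705.0], [468.0, -546.0]]
37 [275 250  35  32 633] z [0.022 0.026 0.029]
rect mm 352.8232421875 50.045654296875 (72.06574249267578, 83.70547485351562) 6.247497081756592 [[312.0, 88.0], [322.0, 5.0], [393.0, 12.0], [384.0, 96.0]]
flask [0.627 0.112 0.088]
weigh [0.616 0.227 0.058]
bluecap [ 0.507 -0.316  0.092]
knob [ 0.635 -0.264  0.071]
[  17   75   63   57 2699] [0.631 0.544 0.012] [0.766 0.676 0.2  ]
[447  78  41  41 590] [ 0.759 -0.397  0.012] [ 0.799 -0.352  0.2  ]
[... 303 characters left out ...]
 3821] [0.602 0.335 0.012] [0.78  0.478 0.077]
[255 135  32  35 826] [0.604 0.077 0.012] [0.681 0.157 0.132]
[220 151  15  16 169] [0.605 0.213 0.012] [0.65  0.244 0.069]
[385 154  38  28 387] [ 0.579 -0.272  0.012] [ 0.653 -0.184  0.075]
[  63  169   80   90 3533] [0.361 0.451 0.012] [0.59  0.631 0.021]
[ 193  190   42   48 1707] [0.419 0.202 0.012] [0.54  0.31  0.066]
[428 199  23  21 353] [ 0.481 -0.34   0.013] [ 0.527 -0.295  0.098]
[128 230  26  26 379] [0.368 0.407 0.013] [0.433 0.456 0.054]
[451 233  13  11 116] [ 0.422 -0.383  0.013] [ 0.448 -0.353  0.032]
[489 249  18  12 155] [ 0.382 -0.47   0.014] [ 0.409 -0.449  0.086]
[275 250  34  31 930] [0.316 0.008 0.018] [0.392 0.094 0.05 ]
```

View pics/crop.png

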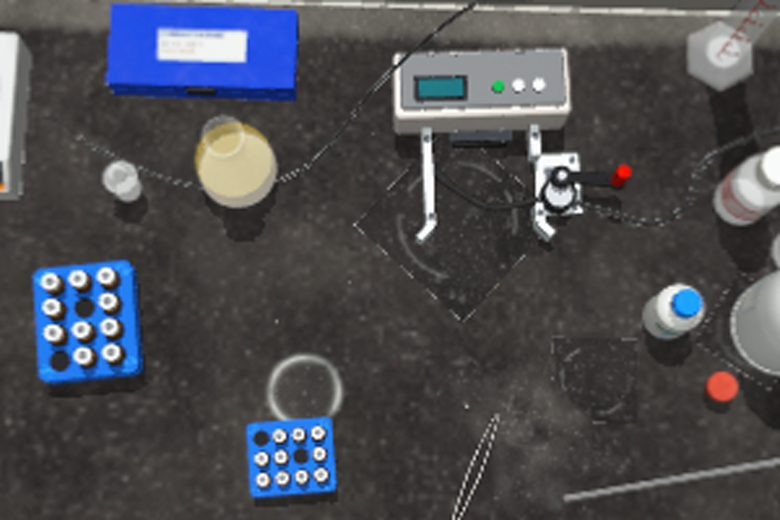

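The crop confirms it: the large rack is at crop (85,322), with 10 vials in its 12 holes and size ≈116x102 mm, so it's the one needed. The small rack at crop (291,458) is not. The bay rails are at crop (428,180) and (537,180), and the knob is at crop (622,175). Next is the bay geometry.

Run:
```python
import pickle;from h import *
import rig;from rig import *
print([ (k,getattr(rig,k)) for k in dir(rig) if 'hold' in k.lower()])
np.set_printoptions(suppress=True,precision=4)
c=snapshot('wrist');s=read_state();R=cv2.Rodrigues(s['eef_rot'])[0]
M=c['world_from_camera'];print('R',R);print('cam in tool',R.T@(M[:3,3]-s['position']),R.T@M[:3,:3],c['intrinsics'][0])
d=pickle.load(open('s0.pkl','rb'));c=d['top'];P=cloud(c)
print('ring',P[240,283:312,2],P[250,297,2])
sel=(P[...,0]>.56)&(P[...,0]<.66)&(P[...,2]>.02)&(P[...,2]<.036)&(P[...,1]<.0)&(P[...,1]>-.17)
for lo,hi in((-.07,.0),(-.17,-.1)):
    q=P[sel&(P[...,1]>lo)&(P[...,1]<hi)];print(len(q))
    for x in np.arange(.56,.66,.01):
        t=q[(q[:,0]>=x)&(q[:,0]<x+.01)]
        if len(t):print(x.round(3),t[:,1].min().round(4),t[:,1].max().round(4),len(t))
```

```text
[('hold_point_z', -0.0187)]
R [[ 0.918   0.3966 -0.0005]
 [ 0.3966 -0.918   0.0017]
 [ 0.0002 -0.0017 -1.    ]]
cam in tool [ 0.0737 -0.0013 -0.1427] [[ 0.      0.9576  0.2881]
 [ 1.      0.0001 -0.0003]
 [-0.0003  0.2881 -0.9576]] [291.7825   0.     321.4208]
ring [-0.0013  0.0012 -0.0003  0.0017 -0.0004  0.0061  0.0008  0.0025  0.0032
 -0.0022  0.0036 -0.0018  0.0021  0.0012  0.0007 -0.0028  0.0006  0.0082
 -0.0009  0.001   0.0001  0.0005  0.0001 -0.0014 -0.0011  0.0007  0.0051
  0.0031  0.005 ] -0.003965254680844854
6
0.57 -0.0696 -0.0669 6
0
```

```bash
python3 -m handwheel '[{"tx":0.02,"ty":-0.028},{"tx":0.044,"ty":-0.057},{"tx":0.066,"ty":-0.085},{"tx":0.09,"ty":-0.115},{"tx":0.112,"ty":-0.145},{"tx":0.134,"ty":-0.173},{"tx":0.156,"ty":-0.2},{"tx":0.19,"ty":-0.218},{"tx":0.225,"ty":-0.235},{"tx":0.26,"ty":-0.255}]' && python3 -m handwheel '[{"tx":0.03,"ty":-0.018,"tz":-0.01},{"tx":0.06,"ty":-0.036,"tz":-0.02},{"tx":0.09,"ty":-0.054,"tz":-0.03},{"tx":0.12,"ty":-0.07,"tz":-0.04},{"tx":0.14,"ty":-0.08,"tz":-0.05},{"tx":0.14,"ty":-0.08,"tz":-0.05}]'
python3 - <<'E'
from rig import *;import cv2,pickle
c=snapshot('wrist');print(read_state()['position'],read_state()['q']);pickle.dump(c,open('w1.pkl','wb'));cv2.imwrite('pics/w1.png',c['img'][...,::-1])
E
```

```text
[ 0.24771574 -0.57328764  0.23055185] [-1.26641792e+00  2.76921289e-01 -2.73275319e-02  1.26799291e+00
  5.03860382e-05  1.46739679e+00]validation failed for argument at $[0]...
```

View pics/w1.png

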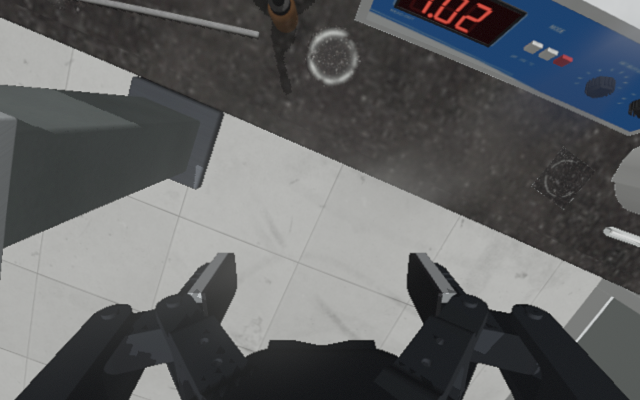

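The arm did not move; each row seems to need all five keys. The wrist picture shows the open finger tips at (228,260) and (420,260), with the view reaching ahead of them.

```bash
python3 -m handwheel '[{"tx":0.02,"ty":-0.028,"tz":0,"turn":0,"hand":0.06},{"tx":0.044,"ty":-0.057,"tz":0,"turn":0,"hand":0.06},{"tx":0.066,"ty":-0.085,"tz":0,"turn":0,"hand":0.06},{"tx":0.09,"ty":-0.115,"tz":0,"turn":0,"hand":0.06},{"tx":0.112,"ty":-0.145,"tz":0,"turn":0,"hand":0.06},{"tx":0.134,"ty":-0.173,"tz":0,"turn":0,"hand":0.06},{"tx":0.156,"ty":-0.2,"tz":0,"turn":0,"hand":0.06},{"tx":0.19,"ty":-0.218,"tz":0,"turn":0,"hand":0.06},{"tx":0.225,"ty":-0.235,"tz":0,"turn":0,"hand":0.06},{"tx":0.26,"ty":-0.255,"tz":0,"turn":0,"hand":0.06}]' && python3 -m handwheel '[{"tx":0.03,"ty":-0.018,"tz":-0.01,"turn":0,"hand":0.06},{"tx":0.06,"ty":-0.036,"tz":-0.02,"turn":0,"hand":0.06},{"tx":0.08,"ty":-0.054,"tz":-0.03,"turn":0,"hand":0.06},{"tx":0.08,"ty":-0.07,"tz":-0.04,"turn":0,"hand":0.06},{"tx":0.08,"ty":-0.07,"tz":-0.04,"turn":0,"hand":0.06}]'
python3 - <<'E'
from rig import *;import cv2,pickle
c=snapshot('wrist');print(read_state()['position'],read_state()['q']);pickle.dump(c,open('w1.pkl','wb'));cv2.imwrite('pics/w2.png',c['img'][...,::-1])
E
```

```text
t: 1.03
position: [0.3861, -0.2352, 0.2315]
eef_rot: [3.076, 0.634, 0.001]
contact_force: [1.1, -1.2, 0.7]
finger_gap: 0.0601
grip_force: 0.0
t: 1.45
position: [0.4311, -0.1384, 0.2732]
eef_rot: [3.075, 0.642, 0.002]
contact_force: [-0.8, -0.6, -0.5]
finger_gap: 0.0601
grip_force: 0.0
[ 0.43106685 -0.13975715  0.27227033] [-4.56030378e-01 -5.37951761e-02 -3.12490004e-01  1.31055418e+00
 -4.75758431e-04  2.27527220e+00]
```

View pics/w2.png

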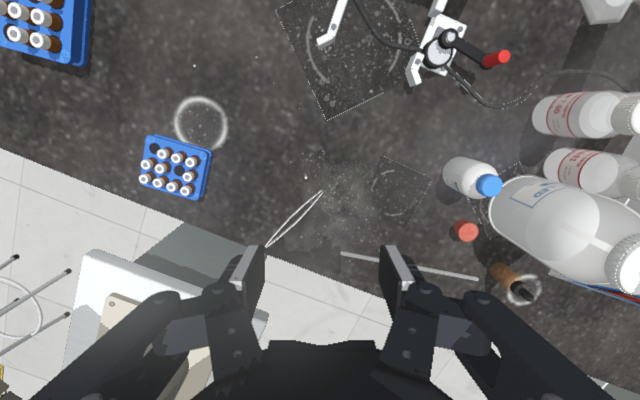

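Wrist view: the ring at (200,122) is a flat stain. The left flare is at (330,35), the right flare at (417,70), the lever hub at (447,40) and the knob at (500,57). I'll go a little further ahead to see the whole bay.

```bash
python3 -m handwheel '[{"tx":0.03,"ty":-0.01,"tz":0,"turn":6,"hand":0.06},{"tx":0.06,"ty":-0.02,"tz":0,"turn":12,"hand":0.06},{"tx":0.09,"ty":-0.03,"tz":0,"turn":18,"hand":0.06},{"tx":0.1,"ty":-0.03,"tz":0,"turn":20,"hand":0.06},{"tx":0.1,"ty":-0.03,"tz":0,"turn":20,"hand":0.06},{"tx":0.1,"ty":-0.03,"tz":0,"turn":20,"hand":0.06}]'
cat > bay.py <<'E'
from rig import *;import pickle;from h import *
c=snapshot('wrist');print(read_state()['position'],read_state()['q'][5]);pickle.dump(c,open('w2.pkl','wb'))
im=c['img'];P=cloud(c);np.set_printoptions(suppress=True,precision=4)
print(P[...,2][150:200,0:30].mean())
hsv=cv2.cvtColor(im,cv2.COLOR_RGB2HSV)
m=(hsv[...,1]<60)&(hsv[...,2]>130)&(P[...,2]<.06)&(P[...,2]>.012)&(P[...,0]>.5)
n,l,s,ce=cv2.connectedComponentsWithStats(m.astype(np.uint8))
for i in range(1,n):
    if s[i,4]>60:
        v,u=np.where(l==i);w=onz(c,np.c_[u,v],.028)[:,:2]*1000
        print(s[i],cv2.boxPoints(cv2.minAreaRect(w.astype(np.float32))).round(1).tolist(),np.median(P[l==i][:,2]))
        for x in range(560,700,10):
            t=w[(w[:,0]>=x)&(w[:,0]<x+10)]
            if len(t):print(x+5,t[:,1].min().round(1),t[:,1].max().round(1))
r=cv2.inRange(hsv,(0,170,90),(6,255,255))|cv2.inRange(hsv,(174,170,90),(180,255,255))
n,l,s,ce=cv2.connectedComponentsWithStats(r)
for i in range(1,n):
    if s[i,4]>20: print('red',s[i],ce[i],np.median(P[l==i],0),np.percentile(P[l==i][:,2],90))
cv2.imwrite('pics/w3.png',im[...,::-1])
E
python3 bay.py
```

```text
t: 2.0
position: [0.5104, -0.0743, 0.2704]
eef_rot: [3.14, 0.093, -0.003]
contact_force: [-0.5, 0.5, -0.6]
finger_gap: 0.0599
grip_force: 0.0
[ 0.50999798 -0.0744314   0.27059632] 2.813382496140654
0.002335520750806934
[302   0 163  25 753] [[684.7999877929688, -39.599998474121094], [688.2999877929688, -229.10000610351562], [713.0999755859375, -228.60000610351562], [709.5999755859375, -39.099998474121094]] 0.05663964096870355
685 -58.7 -43.5
695 -133.3 -40.7
[ 153   20   57   69 2062] [[598.0999755859375, 80.0], [673.4000244140625, 64.0999984741211], [686.7999877929688, 127.5999984741211], [611.5, 143.5]] 0.04421401601713201
605 92.2 124.9
615 80.5 139.1
625 76.4 141.4
635 72.3 113.3
645 71.0 107.7
655 71.8 106.8
665 75.0 111.8
675 83.0 129.1
685 100.4 126.6
[320  21  17 103 841] [[572.7999877929688, -85.5999984741211], [689.9000244140625, -87.5], [690.2000122070312, -69.4000015258789], [573.0999755859375, -67.5]] 0.02825950828272661
575 -78.9 -67.6
585 -85.8 -70.0
595 -85.7 -75.1
605 -85.1 -74.5
615 -84.4 -74.1
625 -83.6 -74.4
635 -82.9 -73.7
645 -82.2 -73.1
655 -81.5 -72.4
665 -80.
[... 2153 characters left out ...]
-419.9
605 -479.7 -433.2
[ 29 146  58  18 635] [[498.3999938964844, 324.8999938964844], [509.79998779296875, 241.5], [527.7000122070312, 243.89999389648438], [516.2999877929688, 327.29998779296875]] 0.05722448423932536
[ 536  159   69   40 1146] [[480.70001220703125, -398.20001220703125], [545.2000122070312, -459.6000061035156], [578.5, -424.6000061035156], [514.0, -363.20001220703125]] 0.037908483281555855
[478 167  41  28 565] [[489.3999938964844, -329.29998779296875], [524.5, -340.20001220703125], [538.7000122070312, -294.6000061035156], [503.6000061035156, -283.6000061035156]] 0.037642744770454206
red [483  72  18  13 152] [490.4079  78.5658] [ 0.6351 -0.2597  0.0579] 0.06892330717443147
```

View pics/w3.png

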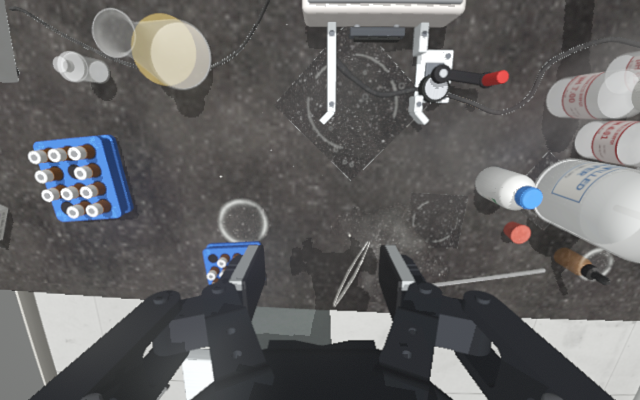

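The bay's left rail is at (331,75) and its right rail at (420,70), with the lever hub at (437,82) and the knob at (490,78). From these, the mouth is about (0.588,-0.135) with yaw ≈3.9°. The rack is at (0.481,0.258) with yaw 7.7°. I'm moving to the rack's left side.

```bash
python3 -m handwheel '[{"tx":0,"ty":-0.03,"tz":0,"turn":-6,"hand":0.06},{"tx":0,"ty":-0.06,"tz":0,"turn":-12,"hand":0.06},{"tx":-0.005,"ty":-0.09,"tz":0,"turn":-18,"hand":0.06},{"tx":-0.005,"ty":-0.12,"tz":0,"turn":-24,"hand":0.06},{"tx":-0.005,"ty":-0.15,"tz":0,"turn":-30,"hand":0.06},{"tx":-0.01,"ty":-0.18,"tz":0,"turn":-36,"hand":0.06},{"tx":-0.01,"ty":-0.21,"tz":0,"turn":-42,"hand":0.06},{"tx":-0.01,"ty":-0.24,"tz":0,"turn":-48,"hand":0.06},{"tx":-0.015,"ty":-0.27,"tz":0,"turn":-54,"hand":0.06},{"tx":-0.015,"ty":-0.3,"tz":0,"turn":-60,"hand":0.06}]'
python3 - <<'E'
from rig import *;from h import *
np.set_printoptions(suppress=True,precision=4)
s=read_state();R=cv2.Rodrigues(s['eef_rot'])[0];print(s['position'],np.degrees(np.arctan2(R[1,0],R[0,0])),s['q'][5])
t=np.array([.471,.338,s['position'][2]]);print(R.T@(t-s['position']))
E
```

```text
t: 2.88
position: [0.4771, 0.2247, 0.2713]
eef_rot: [2.67, 1.655, -0.002]
contact_force: [-0.3, 0.4, -1.0]
finger_gap: 0.0599
grip_force: 0.0
[0.4771 0.2247 0.2713] 63.58208599911002 2.3497214031106783
[ 0.0987 -0.0559 -0.0001]
```

```bash
python3 -m handwheel '[{"tx":0.02,"ty":-0.012,"tz":0,"turn":-6,"hand":0.06},{"tx":0.04,"ty":-0.024,"tz":0,"turn":-12,"hand":0.06},{"tx":0.06,"ty":-0.036,"tz":0,"turn":-18,"hand":0.06},{"tx":0.08,"ty":-0.046,"tz":0,"turn":-24,"hand":0.06},{"tx":0.099,"ty":-0.056,"tz":0.02,"turn":-30,"hand":0.06},{"tx":0.099,"ty":-0.056,"tz":0.05,"turn":-34.1,"hand":0.06},{"tx":0.099,"ty":-0.056,"tz":0.08,"turn":-34.1,"hand":0.06},{"tx":0.099,"ty":-0.056,"tz":0.11,"turn":-34.1,"hand":0.06},{"tx":0.099,"ty":-0.056,"tz":0.14,"turn":-34.1,"hand":0.06},{"tx":0.099,"ty":-0.056,"tz":0.16,"turn":-34.1,"hand":0.06}]'
cat > st.py <<'E'
from rig import *;from h import *;import sys
np.set_printoptions(suppress=True,precision=4)
s=read_state();R=cv2.Rodrigues(s['eef_rot'])[0];print(s['position'],'yaw',np.degrees(np.arctan2(R[1,0],R[0,0])),'q6',s['q'][5],'F',s['contact_force'])
if len(sys.argv)>3:
    t=np.array([float(a) for a in sys.argv[1:4]]);print('tool shift',R.T@(t-s['position']))
E
cat > rack.py <<'E'
from rig import *;from h import *;import sys
n=sys.argv[1];c=snapshot(n);im=c['img'];hsv=cv2.cvtColor(im,cv2.COLOR_RGB2HSV);P=cloud(c)
m=cv2.inRange(hsv,(105,140,60),(125,255,255))
top=((m>0)&(P[...,2]>.027)&(P[...,2]<.042)).astype(np.uint8)
k,l,s,_=cv2.connectedComponentsWithStats(m)
for i in range(1,k):
    if s[i,4]>300:
        for mm in(l==i,(l==i)&(top>0)):
            v,u=np.where(mm)
            if len(u)<50: continue
            w=onz(c,np.c_[u,v],.034)[:,:2]*1000
            print(s[i],[np.round(x,1) for x in cv2.minAreaRect(w.astype(np.float32))])
if len(sys.argv)>2: cv2.imwrite('pics/'+sys.argv[2],im[...,::-1])
E
python3 st.py .471 .338 .008; python3 rack.py top
```

```text
t: 3.72
position: [0.4712, 0.336, 0.1083]
eef_rot: [-2.073, -2.359, 0.007]
contact_force: [-0.9, -0.9, 0.3]
finger_gap: 0.0603
grip_force: 0.0
[0.4712 0.336  0.1083] yaw 97.38603674745556 q6 1.9499590536425342 F [-0.9362 -0.9381  0.2545]
tool shift [0.0022 0.0005 0.1003]
[ 220   92   75   37 2076] [array([759.9, 157.1]), array([ 98.3, 195. ]), np.float64(0.1)]
[ 220   92   75   37 2076] [array([761.7, 156. ]), array([ 94.1, 190.5]), np.float64(0.4)]
[ 192  190   43   48 1095] [array([478.8, 255.1]), array([116.4, 102. ]), np.float64(7.8)]
[ 192  190   43   48 1095] [array([479.8, 255.6]), array([112.6,  96.6]), np.float64(7.7)]
[275 250  35  32 631] [array([352.8,  50. ]), array([72.1, 83.7]), np.float64(6.2)]
[275 250  35  32 631] [array([353.6,  50.2]), array([70. , 82.3]), np.float64(4.7)]
```

```bash
python3 -m handwheel '[{"tx":0,"ty":0,"tz":0.03,"turn":0,"hand":0.06},{"tx":0,"ty":0,"tz":0.06,"turn":0,"hand":0.06},{"tx":0,"ty":0,"tz":0.08,"turn":0,"hand":0.06},{"tx":0,"ty":0,"tz":0.09,"turn":0,"hand":0.06},{"tx":0,"ty":0,"tz":0.1,"turn":0,"hand":0.06},{"tx":-0.008,"ty":0,"tz":0.1,"turn":0,"hand":0.06},{"tx":-0.014,"ty":0,"tz":0.1,"turn":0,"hand":0.06},{"tx":-0.018,"ty":0,"tz":0.1,"turn":0,"hand":0.06},{"tx":-0.022,"ty":0,"tz":0.1,"turn":0,"hand":0.06},{"tx":-0.026,"ty":0,"tz":0.1,"turn":0,"hand":0.06}]'; python3 st.py .503 -.0816 .008;python3 rack.py top a1.png | sed -n 3,4p
```

```text
t: 4.6
position: [0.4774, 0.3137, 0.0128]
eef_rot: [-2.072, -2.361, -0.006]
contact_force: [-0.8, 4.5, 0.4]
finger_gap: 0.0601
grip_force: 2.0
[0.4774 0.3137 0.0128] yaw 97.46654406677057 q6 1.9078386229513333 F [-0.7554  4.4967  0.4017]
tool shift [-0.3953 -0.026   0.0036]
[ 193  190   42   48 1102] [array([479. , 254.4]), array([116.4, 102.3]), np.float64(7.3)]
[ 193  190   42   48 1102] [array([479.5, 256.2]), array([112.6,  99.1]), np.float64(7.5)]
```

View pics/a1.png

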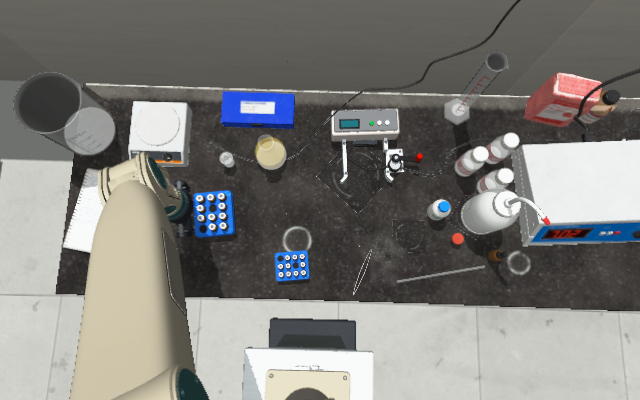

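Top view: the gripper at (180,205) stands flat against the rack's left side, in contact at about 4.5 N. Pushing towards the right now.

```bash
python3 -m handwheel '[{"tx":-0.006,"ty":0,"tz":0,"turn":0,"hand":0.06},{"tx":-0.014,"ty":0,"tz":0,"turn":0,"hand":0.06},{"tx":-0.024,"ty":-0.001,"tz":0,"turn":0,"hand":0.06},{"tx":-0.036,"ty":-0.002,"tz":0,"turn":0.3,"hand":0.06},{"tx":-0.048,"ty":-0.003,"tz":0,"turn":0.5,"hand":0.06},{"tx":-0.06,"ty":-0.003,"tz":0,"turn":0.7,"hand":0.06},{"tx":-0.072,"ty":-0.004,"tz":0,"turn":0.9,"hand":0.06},{"tx":-0.084,"ty":-0.005,"tz":0,"turn":1.1,"hand":0.06},{"tx":-0.094,"ty":-0.006,"tz":0,"turn":1.2,"hand":0.06},{"tx":-0.1,"ty":-0.006,"tz":0,"turn":1.2,"hand":0.06}]'; python3 st.py .503 -.0816 .008;python3 rack.py top | sed -n 3,4p
```

```text
t: 5.48
position: [0.4843, 0.2144, 0.0126]
eef_rot: [-2.095, -2.339, -0.008]
contact_force: [-0.6, 6.7, 4.2]
finger_gap: 0.0597
grip_force: 3.2
[0.4843 0.2144 0.0126] yaw 96.28215102662607 q6 1.753583772385295 F [-0.6207  6.6973  4.1663]
tool shift [-0.2963 -0.0138  0.0032]
[ 233  189   41   47 1041] [array([484.4, 155.6]), array([116.1, 100.5]), np.float64(5.8)]
[ 233  189   41   47 1041] [array([485.4, 156.1]), array([112.7,  96.4]), np.float64(6.3)]
```

```bash
python3 -m handwheel '[{"tx":-0.006,"ty":0,"tz":-0.001,"turn":0,"hand":0.06},{"tx":-0.014,"ty":0,"tz":-0.002,"turn":0,"hand":0.06},{"tx":-0.024,"ty":-0.001,"tz":-0.002,"turn":0,"hand":0.06},{"tx":-0.038,"ty":-0.002,"tz":-0.002,"turn":0.2,"hand":0.06},{"tx":-0.052,"ty":-0.003,"tz":-0.002,"turn":0.4,"hand":0.06},{"tx":-0.066,"ty":-0.003,"tz":-0.002,"turn":0.6,"hand":0.06},{"tx":-0.08,"ty":-0.004,"tz":-0.002,"turn":0.8,"hand":0.06},{"tx":-0.094,"ty":-0.005,"tz":-0.002,"turn":1,"hand":0.06},{"tx":-0.108,"ty":-0.005,"tz":-0.002,"turn":1.2,"hand":0.06},{"tx":-0.122,"ty":-0.006,"tz":-0.002,"turn":1.2,"hand":0.06}]'; python3 -m handwheel '[{"tx":-0.014,"ty":0,"tz":0,"turn":0,"hand":0.06},{"tx":-0.028,"ty":-0.001,"tz":0,"turn":0.2,"hand":0.06},{"tx":-0.042,"ty":-0.002,"tz":0,"turn":0.4,"hand":0.06},{"tx":-0.056,"ty":-0.003,"tz":0,"turn":0.6,"hand":0.06},{"tx":-0.07,"ty":-0.004,"tz":0,"turn":0.8,"hand":0.06},{"tx":-0.084,"ty":-0.005,"tz":0,"turn":1,"hand":0.06},{"tx":-0.096,"ty":-0.005,"tz":0,"turn":1.2,"hand":0.06},{"tx":-0.104,"ty":-0.006,"tz":0,"turn":1.2,"hand":0.06},{"tx":-0.108,"ty":-0.006,"tz":0,"turn":1.2,"hand":0.06}]';python3 st.py .503 -.0816 .01;python3 rack.py top | sed -n 3,6p
```

```text
t: 6.37
position: [0.4897, 0.0903, 0.013]
eef_rot: [-2.12, -2.316, 0.001]
contact_force: [-0.1, 4.3, -1.0]
finger_gap: 0.06
grip_force: 1.8
t: 7.12
position: [0.4932, -0.0178, 0.013]
eef_rot: [-2.146, -2.293, 0.001]
contact_force: [-0.7, 4.6, -0.0]
finger_gap: 0.0602
grip_force: 2.2
[ 0.4932 -0.0178  0.013 ] yaw 93.79553615495833 q6 1.3372676040635345 F [-0.6983  4.5704 -0.0194]
tool shift [-0.0643  0.0056  0.003 ]
[341 190  22  45 514] [array([492.6, -97.6]), array([114.2,  53.6]), np.float64(1.1)]
[341 190  22  45 514] [array([493.9, -98.8]), array([111.6,  51. ]), np.float64(1.1)]
```

```bash
python3 -m handwheel '[{"tx":-0.008,"ty":0.001,"tz":0,"turn":0,"hand":0.06},{"tx":-0.018,"ty":0.002,"tz":0,"turn":0,"hand":0.06},{"tx":-0.03,"ty":0.003,"tz":0,"turn":0,"hand":0.06},{"tx":-0.042,"ty":0.004,"tz":0,"turn":0,"hand":0.06},{"tx":-0.052,"ty":0.005,"tz":0,"turn":0,"hand":0.06},{"tx":-0.059,"ty":0.006,"tz":0,"turn":0,"hand":0.06},{"tx":-0.062,"ty":0.006,"tz":0,"turn":0,"hand":0.06},{"tx":-0.062,"ty":0.006,"tz":0,"turn":0,"hand":0.06}]';python3 st.py .503 -.0816 .01; python3 -m handwheel '[{"tx":0.008,"ty":0,"tz":0,"turn":0,"hand":0.06},{"tx":0.025,"ty":-0.005,"tz":0,"turn":0,"hand":0.06},{"tx":0.055,"ty":-0.02,"tz":-0.02,"turn":0,"hand":0.06},{"tx":0.075,"ty":-0.045,"tz":-0.05,"turn":-6,"hand":0.06},{"tx":0.075,"ty":-0.075,"tz":-0.075,"turn":-12,"hand":0.06},{"tx":0.075,"ty":-0.105,"tz":-0.09,"turn":-18,"hand":0.06},{"tx":0.065,"ty":-0.13,"tz":-0.09,"turn":-24,"hand":0.06},{"tx":0.045,"ty":-0.14,"tz":-0.09,"turn":-30,"hand":0.06},{"tx":0.025,"ty":-0.15,"tz":-0.09,"turn":-36,"hand":0.06},{"tx":0.005,"ty":-0.15,"tz":-0.09,"turn":-42,"hand":0.06}]';python3 st.py; python3 rack.py top a2.png
```

```text
t: 7.83
position: [0.5046, -0.0798, 0.0133]
eef_rot: [2.145, 2.293, -0.002]
contact_force: [0.3, 0.2, -0.5]
finger_gap: 0.0603
grip_force: 0.0
[ 0.5046 -0.0798  0.0133] yaw 93.79838792094606 q6 1.222152028118005 F [ 0.3045  0.2363 -0.4555]
tool shift [-0.0017 -0.0017  0.0033]
t: 8.67
position: [0.3521, -0.0834, 0.1035]
eef_rot: [1.171, 2.915, -0.003]
contact_force: [-0.3, -0.3, -1.0]
finger_gap: 0.0599
grip_force: 0.0
[ 0.3521 -0.0834  0.1035] yaw 136.2296330532474 q6 0.35332293986863067 F [-0.3092 -0.3484 -0.963 ]
[ 220   92   75   37 2078] [array([759.9, 157.1]), array([ 98.3, 195. ]), np.float64(0.1)]
[ 220   92   75   37 2078] [array([761.8, 156.5]), array([ 94.5, 191.1]), np.float64(0.1)]
[347 187  41  45 914] [array([ 501.6, -136.9]), array([115. ,  98.6]), np.float64(3.3)]
[347 187  41  45 914] [array([ 502.9, -137.3]), array([112.8,  96.2]), np.float64(3.9)]
[275 250  35  32 633] [array([352.8,  50. ]), array([72.1, 83.7]), np.float64(6.2)]
[275 250  35  32 633] [array([353.7,  50.1]), array([69.9, 82.1]), np.float64(6.6)]
```

Run:
```python
from rig import *;from h import *
c=snapshot('top');im=c['img'];P=cloud(c)
g=cv2.cvtColor(im,cv2.COLOR_RGB2GRAY)
big=cv2.resize(im[95:240,320:445],None,fx=5,fy=4,interpolation=cv2.INTER_CUBIC)
big=cv2.resize(im[95:240,320:445],None,fx=4,fy=4,interpolation=cv2.INTER_CUBIC);cv2.imwrite('pics/a3.png',big[...,::-1])
for v in range(140,172,3):
    u=np.where(g[v,335:400]>150)[0]+335
    w=onz(c,np.c_[u,np.full(len(u),v)],.028)*1000 if len(u) else []
    print(v,[(int(a),int(b[0]),round(b[1],1)) for a,b in zip(u,w)])
```

```text
140 [(342, 684, np.float64(-69.8)), (343, 685, np.float64(-72.5)), (344, 685, np.float64(-75.1)), (345, 685, np.float64(-77.7)), (384, 688, np.float64(-180.8)), (385, 688, np.float64(-183.4)), (386, 688, np.float64(-186.1))]
143 [(345, 676, np.float64(-77.9)), (384, 679, np.float64(-180.8)), (385, 679, np.float64(-183.5)), (386, 679, np.float64(-186.1)), (387, 680, np.float64(-188.7))]
146 [(342, 668, np.float64(-70.1)), (343, 668, np.float64(-72.8)), (344, 668, np.float64(-75.4)), (345, 668, np.float64(-78.1)), (384, 671, np.float64(-180.9)), (385, 671, np.float64(-183.5)), (386, 671, np.float64(-186.1)), (387, 671, np.float64(-188.8))]
149 [(343, 660, np.float64(-72.9)), (344, 660, np.float64(-75.6)), (345, 660, np.float64(-78.2)), (384, 663, np.float64(-180.9)), (385, 663, np.float64(-183.5)), (386, 663, np.float64(-186.1)), (387, 663, np.float64(-188.8)), (388, 663, np.float64(-191.4)), (389, 663, np.float64(-194.0)), (390, 663, np.float64(-196.7)), (391, 663, np.float64(-199.3)), (392, 663, np.float64(-201.9)), (393, 664, np.float64(-204.5)), (394, 664, np.float64(-207.2)), (395
[... 1928 characters left out ...]
623, np.float64(-215.0)), (398, 623, np.float64(-217.6)), (399, 623, np.float64(-220.2))]
167 [(343, 611, np.float64(-73.9)), (344, 611, np.float64(-76.5)), (345, 611, np.float64(-79.1)), (346, 611, np.float64(-81.7)), (391, 615, np.float64(-199.3)), (392, 615, np.float64(-202.0)), (393, 615, np.float64(-204.6)), (394, 615, np.float64(-207.2)), (395, 615, np.float64(-209.8)), (396, 615, np.float64(-212.4)), (397, 615, np.float64(-215.0)), (398, 615, np.float64(-217.6))]
170 [(344, 603, np.float64(-76.7)), (345, 603, np.float64(-79.3)), (346, 603, np.float64(-81.9)), (386, 606, np.float64(-186.3)), (387, 606, np.float64(-188.9)), (388, 606, np.float64(-191.5)), (399, 607, np.float64(-220.2))]
```

View pics/a3.png

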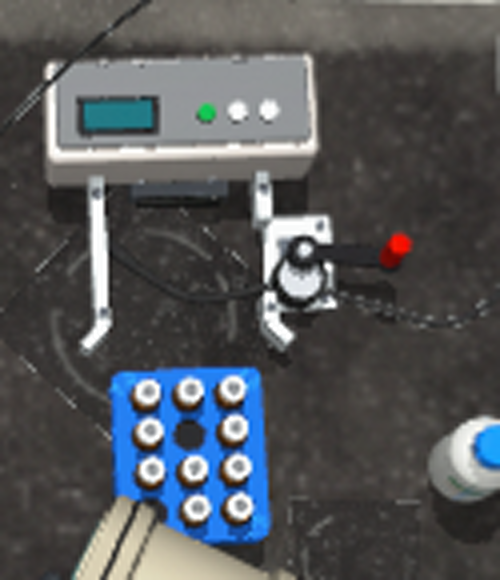

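Crop: the rack at (190,450) stands squarely before the bay. The left rail is at (98,250), the right rail at (268,250), and the red knob at (398,248). The rack is about 3 mm left of the bay's line, well inside the flare. I'm going behind it.

```bash
python3 st.py .400 -.1445 .012; python3 -c "
import numpy as np;print(np.degrees(.068))"
```

```text
[ 0.3551 -0.0855  0.1042] yaw 135.77155243224863 q6 0.3595486385038821 F [-0.0285  0.8433  1.0989]
tool shift [-0.0729 -0.0109  0.0925]
3.8961130068895984
```

```bash
python3 -m handwheel '[{"tx":-0.015,"ty":-0.002,"tz":0,"turn":-7,"hand":0.06},{"tx":-0.03,"ty":-0.004,"tz":0,"turn":-14,"hand":0.06},{"tx":-0.045,"ty":-0.006,"tz":0,"turn":-21,"hand":0.06},{"tx":-0.06,"ty":-0.008,"tz":0,"turn":-28,"hand":0.06},{"tx":-0.073,"ty":-0.011,"tz":0,"turn":-35,"hand":0.06},{"tx":-0.073,"ty":-0.011,"tz":0.02,"turn":-42,"hand":0.06},{"tx":-0.073,"ty":-0.011,"tz":0.05,"turn":-48.1,"hand":0.06},{"tx":-0.073,"ty":-0.011,"tz":0.075,"turn":-48.1,"hand":0.06},{"tx":-0.073,"ty":-0.011,"tz":0.09,"turn":-48.1,"hand":0.06},{"tx":-0.073,"ty":-0.011,"tz":0.09,"turn":-48.1,"hand":0.06}]';python3 st.py .4362 -.142 .012; python3 rack.py wrist
```

```text
t: 9.6
position: [0.3963, -0.14, 0.0105]
eef_rot: [0.108, -3.134, -0.005]
contact_force: [-1.0, -0.1, -0.2]
finger_gap: 0.0593
grip_force: 0.0
[ 0.3963 -0.14    0.0105] yaw -176.06330432508926 q6 -0.5619658039753207 F [-0.957  -0.1103 -0.1839]
tool shift [-0.0397 -0.0048 -0.0018]
[ 583  139   57  140 4814] [array([355.7, -10.8]), array([66.9, 20.2]), np.float64(8.0)]
[ 255  330  132   20 1582] [array([ 430.6, -136.8]), array([11.8, 65.2]), np.float64(3.8)]
```

```bash
python3 -m handwheel '[{"tx":-0.012,"ty":-0.002,"tz":0,"turn":0,"hand":0.06},{"tx":-0.024,"ty":-0.004,"tz":0,"turn":0,"hand":0.06},{"tx":-0.032,"ty":-0.005,"tz":0,"turn":0,"hand":0.06},{"tx":-0.038,"ty":-0.005,"tz":0,"turn":0,"hand":0.06},{"tx":-0.042,"ty":-0.005,"tz":0,"turn":0,"hand":0.06},{"tx":-0.048,"ty":-0.006,"tz":0,"turn":0,"hand":0.06},{"tx":-0.056,"ty":-0.0065,"tz":0,"turn":0,"hand":0.06},{"tx":-0.064,"ty":-0.007,"tz":0,"turn":0,"hand":0.06},{"tx":-0.072,"ty":-0.008,"tz":0,"turn":0,"hand":0.06},{"tx":-0.078,"ty":-0.008,"tz":0,"turn":0,"hand":0.06}]';python3 st.py; python3 rack.py top | sed -n 3,4p
```

```text
t: 10.48
position: [0.4756, -0.1446, 0.0131]
eef_rot: [0.108, -3.134, 0.001]
contact_force: [-9.3, -3.6, 3.2]
finger_gap: 0.0601
grip_force: 4.6
[ 0.4756 -0.1446  0.0131] yaw -176.06373008658278 q6 -0.4924400647087126 F [-9.2758 -3.5838  3.1768]
[347 173  25  38 338] [array([ 554.8, -100.5]), array([ 52.7, 112.9]), np.float64(65.9)]
[347 173  25  38 338] [array([ 546.6, -117.6]), array([97.9, 59.7]), np.float64(1.0)]
```

```bash
python3 -m handwheel '[{"tx":-0.003,"ty":-0.001,"tz":0,"turn":0,"hand":0.06},{"tx":-0.006,"ty":-0.002,"tz":0,"turn":0,"hand":0.06},{"tx":-0.01,"ty":-0.002,"tz":0,"turn":0,"hand":0.06},{"tx":-0.014,"ty":-0.002,"tz":0,"turn":0,"hand":0.06}]';python3 st.py;  python3 rack.py wrist a4.png
```

```text
t: 10.87
position: [0.4891, -0.1451, 0.0131]
eef_rot: [0.108, -3.135, -0.002]
contact_force: [-5.1, 0.3, 1.9]
finger_gap: 0.0601
grip_force: 2.5
[ 0.4891 -0.1451  0.0131] yaw -176.0515504591662 q6 -0.48343382076476593 F [-5.1043  0.337   1.8954]
[ 252  269  138   53 4114] [array([ 499.8, -143.8]), array([29.2, 68. ]), np.float64(3.9)]
[ 252  269  138   53 4114] [array([ 504.7, -143.7]), array([19.4, 67.5]), np.float64(3.9)]
```

View pics/a4.png

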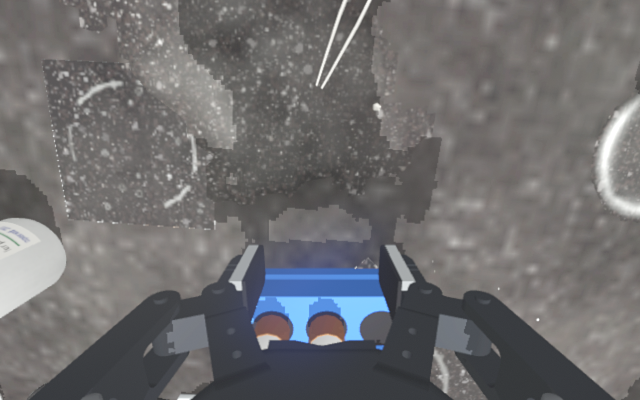

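Wrist view: both fingers (245,270) and (400,270) lie flat on the rack's back face at (320,285), and the force fell to 5 N, so it's sliding freely between the rails. Continuing.

```bash
python3 -m handwheel '[{"tx":-0.004,"ty":0,"tz":0,"turn":0,"hand":0.06},{"tx":-0.008,"ty":0,"tz":0,"turn":0,"hand":0.06},{"tx":-0.013,"ty":0,"tz":0,"turn":0,"hand":0.06},{"tx":-0.018,"ty":0,"tz":0,"turn":0,"hand":0.06},{"tx":-0.023,"ty":0,"tz":0,"turn":0,"hand":0.06},{"tx":-0.028,"ty":0,"tz":0,"turn":0,"hand":0.06},{"tx":-0.033,"ty":0,"tz":0,"turn":0,"hand":0.06},{"tx":-0.037,"ty":0,"tz":0,"turn":0,"hand":0.06},{"tx":-0.04,"ty":0,"tz":0,"turn":0,"hand":0.06}]';python3 st.py
```

```text
t: 11.67
position: [0.5302, -0.1428, 0.0132]
eef_rot: [0.108, -3.137, -0.0]
contact_force: [-5.4, 0.1, 3.4]
finger_gap: 0.0602
grip_force: 3.0
[ 0.5302 -0.1428  0.0132] yaw -176.04155532321363 q6 -0.4493867575521286 F [-5.4004  0.1201  3.3908]
```

```bash
python3 -m handwheel '[{"tx":-0.0015,"ty":0,"tz":0,"turn":0,"hand":0.06},{"tx":-0.003,"ty":0,"tz":0,"turn":0,"hand":0.06},{"tx":-0.0045,"ty":0,"tz":0,"turn":0,"hand":0.06},{"tx":-0.006,"ty":0,"tz":0,"turn":0,"hand":0.06}]';python3 -m handwheel '[{"tx":-0.001,"ty":0,"tz":0,"turn":0,"hand":0.06},{"tx":-0.002,"ty":0,"tz":0,"turn":0,"hand":0.06},{"tx":-0.003,"ty":0,"tz":0,"turn":0,"hand":0.06}]'
```

```text
t: 12.0
position: [0.5356, -0.1424, 0.0132]
eef_rot: [0.108, -3.136, -0.0]
contact_force: [-7.0, -0.9, 3.1]
finger_gap: 0.0598
grip_force: 3.2
t: 12.25
position: [0.5386, -0.1422, 0.0132]
eef_rot: [0.108, -3.136, -0.0]
contact_force: [-5.9, -0.4, 3.6]
finger_gap: 0.06
grip_force: 3.3
```

Still sliding. I'll go 2 mm per call and stop once the force climbs.

```bash
python3 -m handwheel '[{"tx":-0.001,"ty":0,"tz":0,"turn":0,"hand":0.06},{"tx":-0.002,"ty":0,"tz":0,"turn":0,"hand":0.06}]' | sed -n 2,4p
```

```text
position: [0.5406, -0.1421, 0.0132]
eef_rot: [0.108, -3.136, -0.0]
contact_force: [-6.6, 0.3, 3.1]
```

```bash
python3 -m handwheel '[{"tx":-0.001,"ty":0,"tz":0,"turn":0,"hand":0.06},{"tx":-0.002,"ty":0,"tz":0,"turn":0,"hand":0.06}]' | sed -n 2,4p
```

```text
position: [0.5426, -0.1419, 0.0132]
eef_rot: [0.108, -3.136, -0.0]
contact_force: [-6.4, -0.9, 3.4]
```

```bash
python3 -m handwheel '[{"tx":-0.001,"ty":0,"tz":0,"turn":0,"hand":0.06},{"tx":-0.002,"ty":0,"tz":0,"turn":0,"hand":0.06}]' | sed -n 2,4p
```

```text
position: [0.5446, -0.1418, 0.0132]
eef_rot: [0.108, -3.136, -0.0]
contact_force: [-6.0, -0.0, 2.0]
```

```bash
python3 -m handwheel '[{"tx":-0.001,"ty":0,"tz":0,"turn":0,"hand":0.06},{"tx":-0.002,"ty":0,"tz":0,"turn":0,"hand":0.06}]' | sed -n 2,4p
```

```text
position: [0.5466, -0.1416, 0.0132]
eef_rot: [0.108, -3.136, -0.0]
contact_force: [-5.9, -0.4, 2.9]
```

```bash
python3 -m handwheel '[{"tx":-0.001,"ty":0,"tz":0,"turn":0,"hand":0.06},{"tx":-0.002,"ty":0,"tz":0,"turn":0,"hand":0.06}]' | sed -n 2,4p
```

```text
position: [0.5486, -0.1415, 0.0132]
eef_rot: [0.108, -3.136, -0.0]
contact_force: [-6.6, -0.3, 3.1]
```

```bash
python3 -m handwheel '[{"tx":-0.001,"ty":0,"tz":0,"turn":0,"hand":0.06}]' | sed -n 2,4p
```

```text
position: [0.5496, -0.1415, 0.0132]
eef_rot: [0.108, -3.136, -0.0]
contact_force: [-5.8, -0.2, 4.9]
```

```bash
python3 -m handwheel '[{"tx":-0.001,"ty":0,"tz":0,"turn":0,"hand":0.06}]' | sed -n 2,4p
```

```text
position: [0.5506, -0.1414, 0.0132]
eef_rot: [0.108, -3.136, -0.0]
contact_force: [-5.2, -1.5, 2.9]
```

```bash
python3 -m handwheel '[{"tx":-0.001,"ty":0,"tz":0,"turn":0,"hand":0.06}]' | sed -n 2,4p
```

```text
position: [0.5516, -0.1413, 0.0132]
eef_rot: [0.108, -3.136, -0.0]
contact_force: [-5.8, -0.8, 3.2]
```

```bash
python3 -m handwheel '[{"tx":-0.001,"ty":0,"tz":0,"turn":0,"hand":0.06}]' | sed -n 2,4p
```

```text
position: [0.5523, -0.1413, 0.0132]
eef_rot: [0.108, -3.136, -0.0]
contact_force: [-8.6, -0.5, 5.6]
```

```bash
python3 -m handwheel '[{"tx":-0.001,"ty":0,"tz":0,"turn":0,"hand":0.06}]' | sed -n 2,4p
```

```text
position: [0.5523, -0.1412, 0.0132]
eef_rot: [0.108, -3.133, 0.0]
contact_force: [-11.0, -1.4, 7.8]
```

It meets the stop at x=0.5523: position stuck, force rising. One more gentle millimetre, then back off.

```bash
python3 -m handwheel '[{"tx":-0.001,"ty":0,"tz":0,"turn":0,"hand":0.06},{"tx":-0.001,"ty":0,"tz":0,"turn":0,"hand":0.06}]' | sed -n 2,4p;  python3 -m handwheel '[{"tx":0.005,"ty":0,"tz":0,"turn":0,"hand":0.06},{"tx":0.015,"ty":0,"tz":0,"turn":0,"hand":0.06},{"tx":0.035,"ty":0,"tz":0,"turn":0,"hand":0.06},{"tx":0.06,"ty":0,"tz":-0.03,"turn":0,"hand":0.05},{"tx":0.075,"ty":-0.02,"tz":-0.065,"turn":0,"hand":0.05},{"tx":0.075,"ty":-0.05,"tz":-0.09,"turn":0,"hand":0.05},{"tx":0.075,"ty":-0.06,"tz":-0.125,"turn":0,"hand":0.05},{"tx":0.075,"ty":-0.065,"tz":-0.16,"turn":0,"hand":0.05},{"tx":0.075,"ty":-0.07,"tz":-0.19,"turn":0,"hand":0.05},{"tx":0.075,"ty":-0.07,"tz":-0.2,"turn":0,"hand":0.05}]'; python3 st.py
python3 - <<'E'
from rig import *;from h import *;import pickle
for n in('top','wrist','scene'):
    c=snapshot(n);im=c['img'];P=cloud(c);hsv=cv2.cvtColor(im,cv2.COLOR_RGB2HSV)
    r=cv2.inRange(hsv,(0,170,80),(6,255,255))|cv2.inRange(hsv,(174,170,80),(180,255,255))
    k,l,s,ce=cv2.connectedComponentsWithStats(r)
    for i in range(1,k):
        q=P[l==i];med=np.median(q,0)
        if s[i,4]>8 and abs(med[0]-.63)<.06 and abs(med[1]+.26)<.06:
            hi=q[:,2]>.063;v,u=np.where(l==i)
            w=onz(c,np.c_[u,v],.071);print(n,s[i],'top',q[hi].mean(0).round(4),hi.sum(),'med',med.round(4))
            if n=='scene': print(onz(c,ce[i],.056))
E
python3 rack.py top | sed -n 3,4p
```

```text
position: [0.5522, -0.1412, 0.0132]
eef_rot: [0.107, -3.131, 0.001]
contact_force: [-11.9, -1.2, 8.3]
t: 14.5
position: [0.4899, -0.2193, 0.2196]
eef_rot: [-0.106, 3.129, -0.01]
contact_force: [1.0, -1.1, -0.2]
finger_gap: 0.0498
grip_force: 0.0
[ 0.4899 -0.2193  0.2196] yaw -176.10176135361863 q6 -0.6096590159370143 F [ 1.0045 -1.0993 -0.246 ]
top [415 153   8   9  45] top [ 0.6346 -0.2644  0.0695] 26 med [ 0.634  -0.2641  0.0658]
scene [352 165   5  12  46] top [ 0.6344 -0.2641  0.0679] 15 med [ 0.6334 -0.2629  0.0554]
[[ 0.63680618 -0.26632157  0.056     ]]
[347 143  39  46 954] [array([ 616.1, -132.3]), array([118.5,  97.9]), np.float64(4.1)]
[347 143  39  46 954] [array([ 617.4, -132.7]), array([113.4,  96.2]), np.float64(3.8)]
```

```bash
python3 -m handwheel '[{"tx":-0.014,"ty":-0.005,"tz":0,"turn":7,"hand":0.05},{"tx":-0.028,"ty":-0.011,"tz":0,"turn":14,"hand":0.05},{"tx":-0.042,"ty":-0.016,"tz":0,"turn":21,"hand":0.05},{"tx":-0.056,"ty":-0.022,"tz":0,"turn":28,"hand":0.05},{"tx":-0.07,"ty":-0.027,"tz":0,"turn":35,"hand":0.05},{"tx":-0.084,"ty":-0.033,"tz":0,"turn":42,"hand":0.05},{"tx":-0.098,"ty":-0.038,"tz":0,"turn":49,"hand":0.05},{"tx":-0.112,"ty":-0.044,"tz":0,"turn":56,"hand":0.05},{"tx":-0.126,"ty":-0.049,"tz":0,"turn":63,"hand":0.05},{"tx":-0.141,"ty":-0.055,"tz":0,"turn":70,"hand":0.05}]' >/dev/null; python3 -m handwheel '[{"tx":0,"ty":0,"tz":0,"turn":7,"hand":0.05},{"tx":0,"ty":0,"tz":0,"turn":14,"hand":0.05},{"tx":0,"ty":0,"tz":0.02,"turn":20,"hand":0.05},{"tx":0,"ty":0,"tz":0.05,"turn":20,"hand":0.05},{"tx":0,"ty":0,"tz":0.08,"turn":20,"hand":0.05},{"tx":0,"ty":0,"tz":0.1,"turn":20,"hand":0.05},{"tx":0,"ty":0,"tz":0.1,"turn":20,"hand":0.05}]'; python3 st.py .6346 -.2643 .04
python3 - <<'E'
from rig import *;from h import *
s=read_state();R=cv2.Rodrigues(s['eef_rot'])[0];T=s['position']
for n in('wrist','top'):
    c=snapshot(n);im=c['img'];P=cloud(c);hsv=cv2.cvtColor(im,cv2.COLOR_RGB2HSV)
    r=cv2.inRange(hsv,(0,150,60),(8,255,255))|cv2.inRange(hsv,(172,150,60),(180,255,255))
    k,l,st,ce=cv2.connectedComponentsWithStats(r)
    for i in range(1,k):
        q=P[l==i];med=np.median(q,0)
        if st[i,4]>8 and abs(med[0]-.63)<.06 and abs(med[1]+.26)<.06:
            hi=q[:,2]>.066;print(n,st[i],q[hi].mean(0).round(4),hi.sum(),med.round(4))
    cv2.imwrite('pics/b_%s.png'%n,im[...,::-1])
E
```

```text
t: 16.12
position: [0.6249, -0.2578, 0.104]
eef_rot: [-2.132, -2.286, 0.006]
contact_force: [-0.8, 0.9, -1.4]
finger_gap: 0.0498
grip_force: 0.0
[ 0.6249 -0.2578  0.104 ] yaw 93.99703260268338 q6 1.0139981362727621 F [-0.8475  0.8713 -1.4048]
tool shift [-0.0077  0.0101  0.0638]
wrist [330 241  19  14 191] [ 0.6364 -0.2659  0.0722] 191 [ 0.6364 -0.2662  0.0713]
```

```bash
python3 -m handwheel '[{"tx":-0.004,"ty":0.005,"tz":0,"turn":0,"hand":0.05},{"tx":-0.008,"ty":0.01,"tz":0,"turn":0,"hand":0.05},{"tx":-0.008,"ty":0.01,"tz":0,"turn":0,"hand":0.05}]' >/dev/null; python3 st.py .6356 -.2652 .040
```

```text
[ 0.6441 -0.2705  0.1156] yaw 93.95292902249972 q6 1.011809451731295 F [-0.0516 -0.2291  0.5019]
tool shift [ 0.0061 -0.0085  0.0755]
```

```bash
python3 -m handwheel '[{"tx":0.006,"ty":-0.0085,"tz":0,"turn":0,"hand":0.05},{"tx":0.006,"ty":-0.0085,"tz":0,"turn":0,"hand":0.05},{"tx":0.006,"ty":-0.0085,"tz":0,"turn":0,"hand":0.05}]' >/dev/null; python3 st.py .6356 -.2652 .040
python3 - <<'E'
from rig import *;from h import *
c=snapshot('wrist');im=c['img'];P=cloud(c);hsv=cv2.cvtColor(im,cv2.COLOR_RGB2HSV)
r=cv2.inRange(hsv,(0,150,60),(8,255,255))|cv2.inRange(hsv,(172,150,60),(180,255,255))
k,l,st,ce=cv2.connectedComponentsWithStats(r)
for i in range(1,k):
    q=P[l==i];med=np.median(q,0)
    if st[i,4]>8 and abs(med[0]-.63)<.06 and abs(med[1]+.26)<.06:
        hi=q[:,2]>.066;print(st[i],ce[i],q[hi].mean(0).round(4),hi.sum(),med.round(4))
cv2.imwrite('pics/b2.png',im[...,::-1])
E
```

```text
[ 0.633  -0.2637  0.1144] yaw 93.96538660190957 q6 1.012670024346187 F [-0.0714 -1.4033 -0.6865]
tool shift [-0.0016  0.0023  0.0745]
[318 232  12   7  29] [323.48275862 235.68965517] [ 0.6349 -0.2691  0.0716] 29 [ 0.6346 -0.2693  0.0717]
```

```bash
python3 -m handwheel '[{"tx":-0.001,"ty":0.001,"tz":0.02,"turn":0,"hand":0.05},{"tx":-0.001,"ty":0.001,"tz":0.04,"turn":0,"hand":0.05},{"tx":-0.001,"ty":0.001,"tz":0.055,"turn":0,"hand":0.05},{"tx":-0.001,"ty":0.001,"tz":0.066,"turn":0,"hand":0.05},{"tx":-0.001,"ty":0.001,"tz":0.072,"turn":0,"hand":0.05},{"tx":-0.001,"ty":0.001,"tz":0.072,"turn":0,"hand":0.05}]' ; python3 st.py
```

```text
t: 17.27
position: [0.6327, -0.2639, 0.0398]
eef_rot: [-2.142, -2.295, 0.001]
contact_force: [0.1, 0.6, -0.5]
finger_gap: 0.0499
grip_force: 0.0
[ 0.6327 -0.2639  0.0398] yaw 93.96236532791787 q6 1.0122462410601296 F [ 0.1409  0.6004 -0.5043]
```

```bash
python3 -m handwheel '[{"tx":0,"ty":0,"tz":0,"turn":0,"hand":0.035},{"tx":0,"ty":0,"tz":0,"turn":0,"hand":0.025},{"tx":0,"ty":0,"tz":0,"turn":0,"hand":0.015},{"tx":0,"ty":0,"tz":0,"turn":0,"hand":0.005},{"tx":0,"ty":0,"tz":0,"turn":0,"hand":0.005},{"tx":0,"ty":0,"tz":0,"turn":0,"hand":0.005}]' 60 ; python3 st.py
```

```text
t: 17.77
position: [0.6348, -0.2649, 0.0428]
eef_rot: [2.141, 2.295, 0.001]
contact_force: [0.9, -0.7, 3.5]
finger_gap: 0.0121
grip_force: 58.5
[ 0.6348 -0.2649  0.0428] yaw 93.96520243009759 q6 1.0122764124753045 F [ 0.9445 -0.692   3.4849]
```

```bash
python3 -m handwheel '[{"tx":0,"ty":-0.002,"tz":-0.002,"turn":0,"hand":0.005},{"tx":0.0013,"ty":-0.0067,"tz":-0.002,"turn":0,"hand":0.005},{"tx":0.0039,"ty":-0.0145,"tz":-0.002,"turn":0,"hand":0.005},{"tx":0.0077,"ty":-0.0218,"tz":-0.002,"turn":0,"hand":0.005},{"tx":0.0125,"ty":-0.0285,"tz":-0.002,"turn":0,"hand":0.005},{"tx":0.0183,"ty":-0.0344,"tz":-0.002,"turn":0,"hand":0.005},{"tx":0.0249,"ty":-0.0394,"tz":-0.002,"turn":0,"hand":0.005},{"tx":0.0297,"ty":-0.0421,"tz":-0.002,"turn":0,"hand":0.005},{"tx":0.0297,"ty":-0.0421,"tz":-0.002,"turn":0,"hand":0.005}]' 80; python3 st.py
```

```text
t: 18.52
position: [0.5923, -0.2403, 0.0436]
eef_rot: [2.139, 2.288, -0.0]
contact_force: [8.3, -5.4, -8.0]
finger_gap: 0.0115
grip_force: 78.6
[ 0.5923 -0.2403  0.0436] yaw 93.85586944682059 q6 1.018114859899155 F [ 8.2543 -5.4158 -7.9734]
```

```bash
python3 -m handwheel '[{"tx":0.005,"ty":-0.0023,"tz":0.001,"turn":0,"hand":0.005},{"tx":0.0102,"ty":-0.004,"tz":0.001,"turn":0,"hand":0.005},{"tx":0.0155,"ty":-0.0052,"tz":0.001,"turn":0,"hand":0.005},{"tx":0.021,"ty":-0.0059,"tz":0.001,"turn":0,"hand":0.005},{"tx":0.0249,"ty":-0.006,"tz":0.001,"turn":0,"hand":0.005},{"tx":0.0249,"ty":-0.006,"tz":0.001,"turn":0,"hand":0.005}]' 100; python3 st.py
```

```text
t: 19.02
position: [0.5858, -0.2161, 0.0434]
eef_rot: [2.138, 2.288, 0.001]
contact_force: [7.8, -8.6, -6.9]
finger_gap: 0.0109
grip_force: 99.6
[ 0.5858 -0.2161  0.0434] yaw 93.88031676635885 q6 1.0472117960542036 F [ 7.8284 -8.5513 -6.8885]
```

```bash
python3 -m handwheel '[{"tx":0.002,"ty":0.002,"tz":0.001,"turn":0,"hand":0.005},{"tx":0.004,"ty":0.002,"tz":0.002,"turn":0,"hand":0.005},{"tx":0.005,"ty":0.002,"tz":0.002,"turn":0,"hand":0.005}]'; python3 -m handwheel '[{"tx":0.002,"ty":0,"tz":0,"turn":0,"hand":0.005},{"tx":0.003,"ty":0,"tz":0,"turn":0,"hand":0.005},{"tx":0.003,"ty":0,"tz":0,"turn":0,"hand":0.005}]'
```

```text
t: 19.27
position: [0.5858, -0.216, 0.0434]
eef_rot: [2.14, 2.28, -0.016]
contact_force: [-1.1, -18.0, 3.6]
finger_gap: 0.0108
grip_force: 100.9
t: 19.52
position: [0.5859, -0.2147, 0.0434]
eef_rot: [2.139, 2.277, -0.019]
contact_force: [1.0, -18.4, 3.0]
finger_gap: 0.0111
grip_force: 100.7
```

```bash
python3 -m handwheel '[{"tx":-0.003,"ty":0,"tz":0,"turn":0,"hand":0.005},{"tx":-0.005,"ty":0,"tz":0,"turn":0,"hand":0.03},{"tx":-0.005,"ty":0,"tz":0,"turn":0,"hand":0.034},{"tx":-0.005,"ty":0,"tz":0,"turn":0,"hand":0.034}]'; python3 -m handwheel '[{"tx":0,"ty":0,"tz":-0.015,"turn":0,"hand":0.034},{"tx":0,"ty":0,"tz":-0.045,"turn":0,"hand":0.034},{"tx":0,"ty":0,"tz":-0.08,"turn":0,"hand":0.034},{"tx":0,"ty":-0.03,"tz":-0.11,"turn":0,"hand":0.034},{"tx":0,"ty":-0.06,"tz":-0.14,"turn":0,"hand":0.034},{"tx":0,"ty":-0.09,"tz":-0.17,"turn":0,"hand":0.034},{"tx":0,"ty":-0.12,"tz":-0.19,"turn":0,"hand":0.034},{"tx":0,"ty":-0.15,"tz":-0.19,"turn":0,"hand":0.034}]'
python3 - <<'E'
from rig import *;from h import *
s=read_state();print(s['position'])
out=[]
for n in('wrist','top','scene'):
    c=snapshot(n);im=c['img'];P=cloud(c);hsv=cv2.cvtColor(im,cv2.COLOR_RGB2HSV)
    r=cv2.inRange(hsv,(0,150,60),(8,255,255))|cv2.inRange(hsv,(172,150,60),(180,255,255))
    k,l,st,ce=cv2.connectedComponentsWithStats(r)
    for i in range(1,k):
        q=P[l==i];med=np.median(q,0)
        if st[i,4]>6 and abs(med[0]-.6)<.07 and abs(med[1]+.22)<.07:
            hi=q[:,2]>.064;print(n,st[i],ce[i],q[hi].mean(0).round(4),hi.sum(),med.round(4))
    if n=='top': out.append(cv2.resize(im[100:220,320:440],(480,480),interpolation=cv2.INTER_CUBIC))
    if n=='scene': out.append(cv2.resize(im[140:220,250:370],(480,320),interpolation=cv2.INTER_CUBIC))
out[1]=cv2.copyMakeBorder(out[1],0,160,0,0,cv2.BORDER_CONSTANT);out=[cv2.resize(o,(400,400)) for o in out]
cv2.imwrite('pics/c1.png',np.hstack(out)[...,::-1])
E
python3 rack.py top | sed -n 3,4p
```

```text
t: 19.85
position: [0.5822, -0.2093, 0.0397]
eef_rot: [-2.141, -2.295, 0.0]
contact_force: [-1.0, -0.3, -0.1]
finger_gap: 0.0338
grip_force: 0.0
t: 20.52
position: [0.4346, -0.2209, 0.2349]
eef_rot: [2.137, 2.294, 0.002]
contact_force: [-0.7, -0.4, 0.3]
finger_gap: 0.0339
grip_force: 0.0
[ 0.43460054 -0.22092358  0.23488578]
wrist [455 191   8   5  11] [458.54545455 193.72727273] [ 0.5862 -0.219   0.0715] 11 [ 0.5865 -0.2192  0.0715]
top [395 172   8   9  43] [398.62790698 176.04651163] [ 0.5737 -0.207   0.114 ] 27 [ 0.5825 -0.2131  0.0694]
scene [354 173   6  12  51] [356.47058824 178.35294118] [ 0.5836 -0.2127  0.0692] 15 [ 0.583  -0.2122  0.0559]
[347 143  38  46 963] [array([ 616.2, -131.9]), array([120.7,  97. ]), np.float64(1.6)]
[347 143  38  46 963] [array([ 617.5, -131.9]), array([112.7,  96.2]), np.float64(1.6)]
```

View pics/c1.png

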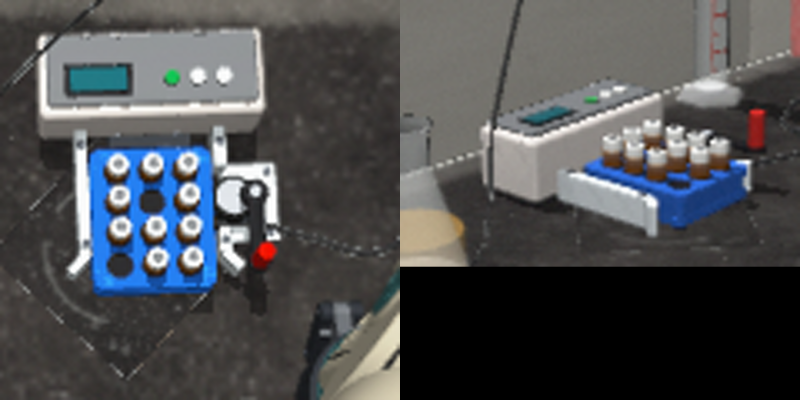

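The crop shows the rack inside the bay, up against the stop side, with the lever from (257,190) to the knob (266,255) pointing out of the bay. I'll check the lever angle more closely with the wrist camera, numbers only.

```bash
python3 -m handwheel '[{"tx":-0.02,"ty":0.03,"tz":0,"turn":0,"hand":0.034},{"tx":-0.04,"ty":0.06,"tz":0,"turn":0,"hand":0.034},{"tx":-0.06,"ty":0.09,"tz":0,"turn":0,"hand":0.034},{"tx":-0.08,"ty":0.12,"tz":0,"turn":0,"hand":0.034},{"tx":-0.1,"ty":0.145,"tz":0,"turn":0,"hand":0.034},{"tx":-0.1,"ty":0.145,"tz":0,"turn":0,"hand":0.034},{"tx":-0.1,"ty":0.145,"tz":0,"turn":0,"hand":0.034}]' >/dev/null
python3 - <<'E'
from rig import *;from h import *
np.set_printoptions(suppress=True,precision=4)
c=snapshot('wrist');print(read_state()['position']);im=c['img'];P=cloud(c);hsv=cv2.cvtColor(im,cv2.COLOR_RGB2HSV)
cv2.imwrite('pics/c2.png',im[...,::-1])
red=(cv2.inRange(hsv,(0,150,60),(8,255,255))|cv2.inRange(hsv,(172,150,60),(180,255,255)))>0
near=(abs(P[...,0]-.61)<.06)&(abs(P[...,1]+.21)<.045)
t=red&near&(P[...,2]>.066);print('pin top',P[t].mean(0),t.sum(),'minmax',P[t].min(0),P[t].max(0))
# dark lever by height bands
g=hsv[...,2]
for lo,hi in((.026,.032),(.032,.038),(.038,.046),(.046,.06),(.06,.09)):
    k=near&(g<90)&~red&(P[...,2]>lo)&(P[...,2]<hi)
    if k.sum()>15:
        q=P[k];print(lo,k.sum(),q.mean(0),q.min(0),q.max(0)); 
        print('line yaw',np.degrees(np.arctan2(*cv2.fitLine((q[:,:2]*1000).astype(np.float32),cv2.DIST_HUBER,0,.01,.01).ravel()[1::-1])))
# rails & rack lines
w=(hsv[...,1]<60)&(g>130)&(P[...,2]>.02)&(P[...,2]<.034)&(P[...,0]>.59)&(P[...,0]<.68)&(abs(P[...,1]+.08)<.02)
q=P[w];print('left rail',w.sum(),'yaw',np.degrees(np.arctan2(*cv2.fitLine((q[:,:2]*1000).astype(np.float32),cv2.DIST_HUBER,0,.01,.01).ravel()[1::-1])), q[:,1].min())
b=cv2.inRange(hsv,(105,140,60),(125,255,255));b=(b>0)&(P[...,2]>.028)&(P[...,2]<.04)&(P[...,0]>.5)&(P[...,0]<.7)
v,u=np.where(b);x=onz(c,np.c_[u,v],.034)[:,:2]*1000;print('rack',cv2.minAreaRect(x.astype(np.float32)))
# lateral edges of rack & rail by x bins
for xx in range(570,680,15):
    a=x[abs(x[:,0]-xx)<3];r=q[abs(q[:,0]*1000-xx)<3]
    print(xx,a[:,1].min().round(1),a[:,1].max().round(1),(r[:,1].min()*1000).round(1) if len(r) else '')
E
```

```text
[ 0.5859 -0.3093  0.228 ]
pin top [ 0.5854 -0.2157  0.0728] 154 minmax [ 0.5793 -0.236   0.0663] [ 0.5921 -0.21    0.3705]
0.026 17 [ 0.6345 -0.1962  0.0274] [ 0.6231 -0.2218  0.026 ] [ 0.6551 -0.1806  0.0308]
line yaw -89.36163
0.032 347 [ 0.6157 -0.202   0.0367] [ 0.5737 -0.2233  0.0328] [ 0.6602 -0.165   0.038 ]
line yaw -44.092285
0.038 381 [ 0.6146 -0.2081  0.0391] [ 0.5748 -0.2239  0.038 ] [ 0.66   -0.1651  0.0455]
line yaw 6.8409777Traceback (most recent call last):
  File "<stdin>", line 17, in <module>
cv2.error: OpenCV(4.12.0) /io/opencv/modules/imgproc/src/linefit.cpp:50: error: (-215:Assertion failed) count > 0 in function 'fitLine2D_wods'
```

Run:
```python
from rig import *;from h import *
np.set_printoptions(suppress=True,precision=4)
c=snapshot('wrist');im=c['img'];P=cloud(c);hsv=cv2.cvtColor(im,cv2.COLOR_RGB2HSV);g=hsv[...,2]
fit=lambda q:np.degrees(np.arctan2(*cv2.fitLine((q[:,:2]*1000).astype(np.float32),cv2.DIST_HUBER,0,.01,.01).ravel()[1::-1]))
k=(g<90)&(P[...,2]>.035)&(P[...,2]<.043)&(P[...,0]>.59)&(P[...,0]<.63)&(P[...,1]<-.195)&(P[...,1]>-.23)
q=P[k]
for x in np.arange(.592,.63,.004):
    a=q[abs(q[:,0]-x)<.002][:,1]
    if len(a):print(round(x,3),a.min().round(4),a.max().round(4),a.mean().round(4),len(a))
s=q[q[:,0]<.617];print('lever yaw',fit(s),s.mean(0))
b=cv2.inRange(hsv,(105,120,40),(125,255,255))>0;b&=(P[...,0]>.5)&(P[...,0]<.7)&(P[...,1]>-.2)&(P[...,1]<-.06)
print('blue',b.sum());t=b&(P[...,2]>.029)
for x in np.arange(.565,.675,.01):
    a=P[t&(abs(P[...,0]-x)<.003)][:,1]
    if len(a):print(round(x,3),a.min().round(4),a.max().round(4))
w=(hsv[...,1]<60)&(g>110)&(P[...,2]>.02)&(P[...,2]<.034)&(P[...,0]>.58)&(P[...,0]<.69)&(P[...,1]>-.2)&(P[...,1]<-.05);q=P[w];print('white',len(q))
for x in np.arange(.58,.69,.015):
    a=q[abs(q[:,0]-x)<.004][:,1]
    if len(a):print(round(x,3),np.sort(a)[[0,-1]])
```

```text
0.592 -0.2226 -0.2088 -0.2185 13
0.596 -0.2202 -0.2087 -0.2147 41
0.6 -0.2199 -0.2085 -0.2139 43
0.604 -0.2203 -0.2081 -0.2142 46
0.608 -0.2193 -0.2099 -0.2148 38
0.612 -0.219 -0.2086 -0.2137 39
0.616 -0.2188 -0.2082 -0.2134 41
0.62 -0.2193 -0.2068 -0.2129 44
0.624 -0.2192 -0.2065 -0.213 48
0.628 -0.2188 -0.2074 -0.2132 45
lever yaw 10.76934 [ 0.6047 -0.2144  0.0381]
blue 3974
0.565 -0.181 -0.1228
0.575 -0.1831 -0.1417
0.585 -0.1828 -0.1427
0.595 -0.182 -0.1209
0.605 -0.1814 -0.143
0.615 -0.1809 -0.1191
0.625 -0.1803 -0.1182
0.635 -0.1795 -0.1176
0.645 -0.1789 -0.1167
0.655 -0.1782 -0.1165
0.665 -0.1779 -0.1154
0.675 -0.1756 -0.1148
white 967
0.58 [-0.1997 -0.1475]
0.595 [-0.1989 -0.1862]
0.61 [-0.1954 -0.1456]
0.625 [-0.1994 -0.1867]
0.64 [-0.1996 -0.1467]
0.655 [-0.1996 -0.1164]
0.67 [-0.1915 -0.1162]
0.685 [-0.1906 -0.1099]
```

```bash
python3 -c "
from rig import *
print(job_done())"
```

```text
the job is handed in; nothing more can be done
None
```

The rack is pressed home against the end stop, where the push reached about 12 N. The clamp lever is round to its end (about 1.57 by camera) and released, and the job was handed in at about 21 s with the arm clear; no verdict came back.

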